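# Make up the parts trays for two electronics practicals

### The arm

A 6-joint arm with a two-finger parallel gripper is mounted at the origin on the work surface. World frame = base frame: x ahead of the robot, y to its left, z up, the work surface at z = 0. Lengths are in m, angles in rad, forces in N, time in s.
With the tool pointing down it reaches from about 0.25 to 0.725 m from the base axis. Payload 9.7 kg.
Tool frame: the origin (TCP) lies at the centre of the arm's flange, where the gripper is bolted on; the fingertips stand 173 mm ahead of it and the grasp point (between the pads) lies 155 mm ahead of it; z points along the fingers, y is the line along which they close (so a half turn about z gives the same grasp; the last joint's range is limited). The gripper opens to 85 mm and grips with 20 to 120 N. Pads are 22 mm wide; open, the fingers measure 114 mm over their backs; the gripper's body (76 mm by 85 mm) begins 54 mm behind the grasp point. The pads swing forward as they close: fully open they stand 13 mm farther back than shut.
Start: joints at [-1.345, 0.087, 0.176, 1.66, 0, 1.571], TCP at [0.123, -0.536, 0.405] pointing down, gripper open.
Joint ranges: [-3.13, 3.13], [-0.85, 1.81], [-1.15, 1.24], [-2.2, 2.28], [-1.44, 1.52], [-3.14, 3.14]. Speed limits (rad/s): [2.22, 2.22, 2.57, 3.14, 3.14, 3.14].

### API

Orientations are given as a unit quaternion [x, y, z, w].
In Python, from cell import sensors, optics, order gives the robot as it stands. The module is installed in compiled form; this text tells all that it offers.
- The arm moves only by the shell command python3 -m pendant 'ROWS'. ROWS is a JSON object of lists of equal length, an entry for each row: "travel": the shift along the world's x, y, z in mm, a list of three; "delta_rot": the turn, a rotation vector about the world's x, y, z in degrees, a list of three; "gripper": the opening, from 0 (shut) to 1 (fully open). In form: {"travel": [[tx, ty, tz], ...], "delta_rot": [[wx, wy, wz], ...], "gripper": [gripper, ...]}. A call has 1 to 20 rows; each row shifts and turns the commanded pose from where the row before left it; what a row does not reach is not made up. A row lasts 1/10 s, in which the tool goes at most 50 mm and 8.59 degrees, less where a joint would pass 70% of its speed; a pose out of reach is approached as far as the arm can. A call is refused whole if a number of a shift passes 50 or a number of a turn 8.59, either way. A call with a gripper value outside its range is refused whole. The fingers move at their own pace and stop on an object; the grip force is fixed at half the most. Time passes only in rows, so rows that do not move let the fingers close. It gives the time, the measured TCP pose, the force, the opening and the grip force at its end, in the units of the state.
- sensors.observe(): the state, without advancing time (a new reading comes with each control period).
- optics.grab_frame(name): name is "scene" or "top" or "wrist"; returns the picture (400x640x3 uint8, red, green, blue); there is no depth.
- optics.camera_info(name): a dict with "intrinsics" (3x3 intrinsics, pixels), "xyz" and "rotation" of the camera in the world. Camera axes: x right, y up, looking along -z (the intrinsics and any distortion apply to the point x, -y, -z); pixel columns grow to the right and rows downward; lengths in m; the calibration is good to about 2 mm. A picture is of the moment at which its call begins: read the wrist's pose just before it. camera_info takes no time and is no camera call; for the wrist camera it gives the pose at the moment of the call.
- order.hand_in(): hands the job in; it is judged then, once.
The state is a dict: "clock": time; "joint_positions": joint angles; "joint_vel": joint speeds; "tau": joint torques, N m; "position": TCP position; "eef_rot": TCP orientation; "force": force on the tool from outside, world axes, zero at the start; "torque": the same for the moment, N m; "grip_width": finger opening in m; "grasp_force": force on a finger pad.
Only numpy, scipy, OpenCV 4.12 (cv2) and the standard library are available. Lean on these libraries where they do the work, as an engineer would, in place of code of your own. Each camera call takes 0.05 s, during which the arm holds its last target. There are 200 camera calls.

### The job

Make up the two parts trays for this afternoon's practicals from the loose components on the bench. The power-supply kit goes in the long three-compartment tray: the transformer in the large middle compartment, the tall capacitor in one of the end compartments and the finned heat sink in the other; the filter kit goes in the two-compartment tray: the ring choke in one compartment and the short capacitor in the other. Set every part down on its base without dropping it, and leave the rheostat, the screwdriver and the reel of solder where they are.

Things in the scene. Friction and masses are not known exactly. Their poses are not given: they have to be found in the camera images.
- supply_tray: Grey three-compartment tray, fixed to the bench, 244 x 94 mm, 14 mm high (all walls and both dividers reach 14 mm), floor 3 mm thick, walls 3 mm. Origin at the centre of its underside, x along its length, z up. Compartments in a row along x: the large middle one 96 mm long (centre at x = 0), the two end ones 68 mm long (centres at x = -85 and +85 mm); all 88 mm wide in y. It may lie on either side of the bench.
- filter_tray: Grey two-compartment tray, fixed to the bench, 169 x 94 mm, 14 mm high (walls and divider), floor 3 mm thick, walls 3 mm. Origin at the centre of its underside, x along its length, z up. Two equal compartments 80 mm long in x (centres at x = -41.5 and +41.5 mm), 88 mm wide in y. It lies on the side opposite to the other tray.
- transformer: Small chassis transformer standing on its mounting feet, about 0.3 kg: dark laminated core with copper winding showing at the two y faces and a bright steel strap. Origin at the centre of its underside, z up. The two strap faces at x = -26.5 and +26.5 mm (18 mm wide in y, from the bench up to 42 mm) are the ones to grip, 53 mm apart; the winding reaches +-23 mm in y, from 8 to 35 mm high; the feet, 1.5 mm thick and 18 mm wide, reach +-35 mm in x. Top at 43 mm.
- tall_capacitor: The larger of two black screw-terminal capacitors: an upright black can 36 mm in diameter and 60 mm high, aluminium rim, two small terminals on top up to 65 mm. Origin at the centre of its underside, z up. 60 to 130 g.
- short_capacitor: The smaller of two black screw-terminal capacitors: an upright black can 27 mm in diameter and 36 mm high, two small terminals on top up to 41 mm. Origin at the centre of its underside, z up. 35 g.
- heat_sink: Finned bare aluminium heat sink standing on its cut end, 42 mm (x) by 25 mm (y) by 38 mm high; flat back plate at -y, fin edges at +y. Grip it across y (25 mm) or x (42 mm). Origin at the centre of its underside, z up. 60 g.
- ring_choke: Ring-core choke lying flat: green ring wound with copper wire, 52 mm outside diameter over the wire, hole about 20 mm, 28 mm high. Origin at the centre of its underside, z up. 80 to 150 g.
- rheostat: Bystander among the parts, to be left alone: round white ceramic rheostat, 45 mm in diameter, with a black knob on its shaft, 45 mm high. Origin at the centre of its underside.
- screwdriver: Bystander, to be left alone: screwdriver with green handle, 190 mm long, lying across the bench behind the parts, 26 mm high. Origin under its middle.
- solder_reel: Bystander, to be left alone: reel of solder with black flanges, 55 mm in diameter, 44 mm high, standing behind the parts. Origin at the centre of its underside.

How it is judged:
At the end, for the whole second after the job is handed in: Every part stands in its named tray and compartment, one to a compartment, on the floor (base under 7 mm up), centre within 36 mm of the tray's midline and 32 mm (middle), 25 mm (ends) or 30 mm (two-compartment tray) of the compartment's centre along it, upright within 0.1 rad, at rest (x of transformer in the frame of supply_tray between -0.032 and 0.032 m and y of transformer in the frame of supply_tray between -0.036 and 0.036 m and z of transformer in the frame of supply_tray between 0 and 0.007 m and (((x of tall_capacitor in the frame of supply_tray between -0.11 and -0.06 m and y of tall_capacitor in the frame of supply_tray between -0.036 and 0.036 m and z of tall_capacitor in the frame of supply_tray between 0 and 0.007 m) and (x of heat_sink in the frame of supply_tray between 0.06 and 0.11 m and y of heat_sink in the frame of supply_tray between -0.036 and 0.036 m and z of heat_sink in the frame of supply_tray between 0 and 0.007 m)) or ((x of tall_capacitor in the frame of supply_tray between 0.06 and 0.11 m and y of tall_capacitor in the frame of supply_tray between -0.036 and 0.036 m and z of tall_capacitor in the frame of supply_tray between 0 and 0.007 m) and (x of heat_sink in the frame of supply_tray between -0.11 and -0.06 m and y of heat_sink in the frame of supply_tray between -0.036 and 0.036 m and z of heat_sink in the frame of supply_tray between 0 and 0.007 m))) and (((x of ring_choke in the frame of filter_tray between -0.0715 and -0.0115 m and y of ring_choke in the frame of filter_tray between -0.036 and 0.036 m and z of ring_choke in the frame of filter_tray between 0 and 0.007 m) and (x of short_capacitor in the frame of filter_tray between 0.0115 and 0.0715 m and y of short_capacitor in the frame of filter_tray between -0.036 and 0.036 m and z of short_capacitor in the frame of filter_tray between 0 and 0.007 m)) or ((x of ring_choke in the frame of filter_tray between 0.0115 and 0.0715 m and y of ring_choke in the frame of filter_tray between -0.036 and 0.036 m and z of ring_choke in the frame of filter_tray between 0 and 0.007 m) and (x of short_capacitor in the frame of filter_tray between -0.0715 and -0.0115 m and y of short_capacitor in the frame of filter_tray between -0.036 and 0.036 m and z of short_capacitor in the frame of filter_tray between 0 and 0.007 m))) and angle between each of transformer, tall_capacitor, short_capacitor, heat_sink, ring_choke's own z axis and vertical below 0.1 rad and linear speed of each of transformer, tall_capacitor, short_capacitor, heat_sink, ring_choke below 0.02 m/s); the robot touches nothing.
It fails at once if a part is dropped: it falls faster than 0.7 m/s out of the fingers (a fall of about 25 mm) ((linear speed of transformer above 0.7 m/s and contact force between the fingers and transformer below 0.05 N) or (linear speed of tall_capacitor above 0.7 m/s and contact force between the fingers and tall_capacitor below 0.05 N) or (linear speed of short_capacitor above 0.7 m/s and contact force between the fingers and short_capacitor below 0.05 N) or (linear speed of heat_sink above 0.7 m/s and contact force between the fingers and heat_sink below 0.05 N) or (linear speed of ring_choke above 0.7 m/s and contact force between the fingers and ring_choke below 0.05 N)).
It fails at once if the rheostat, the screwdriver or the solder reel is moved by more than 25 mm (distance of any of rheostat, screwdriver, solder_reel from where it was at the start of the episode above 0.025 m).
It also fails if it takes over 112 s, if anything falls off the work surface, if the arm or the gripper's body presses on something with over 40 N, if the wrist force passes 120 N, or if a joint passes its speed limit or range.

## Working session

There is one attempt and no reset: what is moved stays moved. The work goes in short steps, Python scripts to look and compute and a shell command to move; the robot and the scene stay as the last step left them, time stands still between calls to the robot, and variables do not carry over. Pictures are saved under pics/ and viewed, at most 14 in all, crops included, and the job is handed in when it is done.

```bash
mkdir -p pics; python3 - <<'E'
from cell import sensors, optics
import cv2,numpy as np
s=sensors.observe(); print({k:np.round(v,3).tolist() for k,v in s.items()})
for n in("top","scene"):
    i=optics.camera_info(n); print(n,{k:np.round(v,4).tolist() for k,v in i.items()})
    cv2.imwrite(f"pics/{n}0.png",optics.grab_frame(n)[...,::-1])
i=optics.camera_info("wrist"); print({k:np.round(v,4).tolist() for k,v in i.items()})
E
```

```text
{'clock': 0.0, 'joint_positions': [-1.345, 0.087, 0.175, 1.66, 0.0, 1.571], 'joint_vel': [-0.001, -0.0, 0.0, 0.001, -0.001, 0.001], 'tau': [0.002, -52.04, 46.48, 0.017, 0.0, -0.0], 'position': [0.123, -0.536, 0.404], 'eef_rot': [0.994, 0.113, -0.0, -0.001], 'force': [-0.165, 0.733, 0.363], 'torque': [0.004, 0.01, 0.008], 'grasp_force': 0.0, 'grip_width': 0.086}
top {'intrinsics': [[365.0236, 0.0, 325.7113], [0.0, 365.0236, 196.1234], [0.0, 0.0, 1.0]], 'xyz': [0.5232, 0.0143, 0.8407], 'rotation': [0.0122, -0.0283, -0.6987, 0.7147]}
scene {'intrinsics': [[361.1664, 0.0, 322.2298], [0.0, 361.1664, 200.8344], [0.0, 0.0, 1.0]], 'xyz': [1.2182, 0.0145, 0.6184], 'rotation': [0.2803, 0.2745, 0.6583, 0.6424]}
{'intrinsics': [[318.8324, 0.0, 324.4098], [0.0, 318.8324, 201.0217], [0.0, 0.0, 1.0]], 'xyz': [0.188, -0.5222, 0.3731], 'rotation': [-0.1029, 0.0828, -0.6174, 0.7755]}
```

View pics/top0.png

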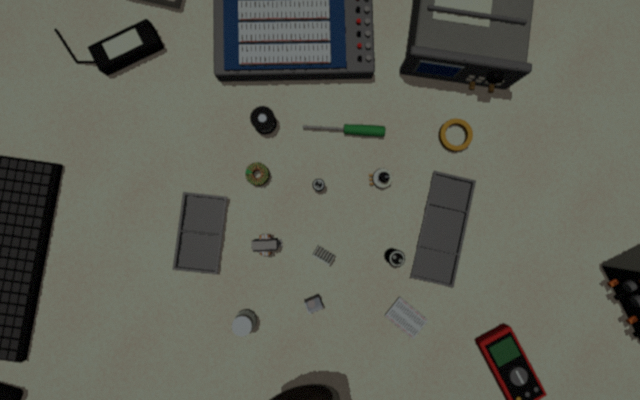

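View pics/scene0.png

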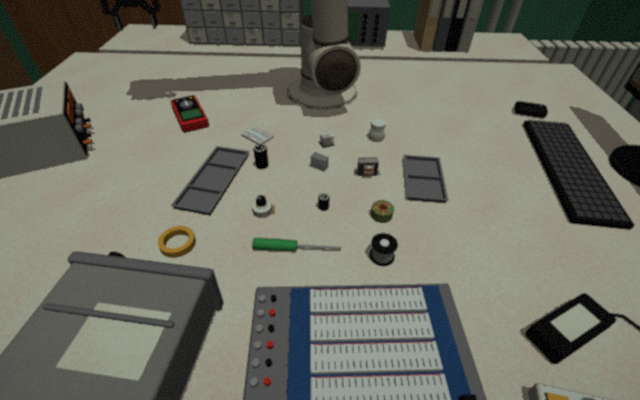

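The top view shows the supply tray on the right (444,229), the filter tray on the left (201,233), the transformer (265,244), choke (257,174), short cap (318,185), heat sink (324,256), tall cap (397,258) and rheostat (381,178). The scene view agrees. Next I'll zoom in and measure.

```bash
cat > h.py <<'E'
import numpy as np,cv2
from scipy.spatial.transform import Rotation as R
from cell import sensors,optics
def cast(info,px,z):
    px=np.atleast_2d(np.float64(px));K=np.array(info["intrinsics"])
    d=np.c_[px,np.ones(len(px))]@np.linalg.inv(K).T*[1,-1,-1]
    rot=np.array(info["rotation"]); M=rot if rot.ndim==2 else R.from_quat(rot).as_matrix()
    d=d@M.T;c=np.array(info["xyz"])
    return (c+d*((z-c[2])/d[:,2])[:,None])[:,:2]
def state():
    s=sensors.observe();e=R.from_quat(s["eef_rot"]).as_matrix()
    print("t",round(s["clock"],2),"pos",np.round(np.array(s["position"])*1000,1),"yaw of tool y deg",round(np.degrees(np.arctan2(e[1,1],e[0,1])),1),"z",np.round(e[:,2],3),"w",round(s["grip_width"],4),"f",np.round(s["grasp_force"],1),"q",np.round(s["joint_positions"],2))
E
python3 - <<'E'
from h import *
im=cv2.imread("pics/top0.png")
cv2.imwrite("pics/topz.png",cv2.resize(im[160:320,165:480],None,fx=2.5,fy=2.5,interpolation=cv2.INTER_CUBIC))
i=optics.camera_info("top")
for n,p,z in[("trans",(265,244),.043),("choke",(257,174),.028),("short",(318,185),.036),("sink",(324,256),.038),("tall",(397,259),.06),("rheo",(383,178),.03),("supply",(444,229),.014),("filter",(201,233),.014)]:print(n,np.round(cast(i,p,z)*1000))
state()
E
```

```text
trans [[462. 126.]]
choke [[616. 150.]]
short [[594.  14.]]
sink [[438.  -3.]]
tall [[ 437. -158.]]
rheo [[ 614. -131.]]
supply [[ 502. -275.]]
filter [[482. 273.]]
t 0.1 pos [ 123.1 -536.   404.1] yaw of tool y deg -77.1 z [-0.     0.001 -1.   ] w 0.0857 f 0.0 q [-1.35  0.09  0.18  1.66 -0.    1.57]
```

View pics/topz.png

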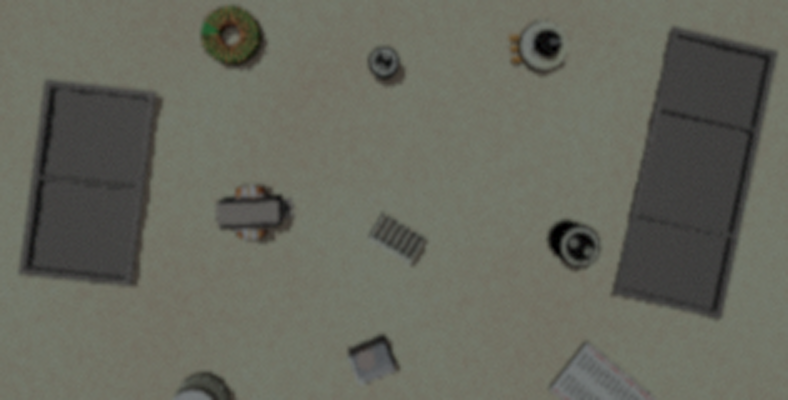

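The zoom confirms everything: upright parts, transformer strap ends along image x, the heat sink turned about 30°, and a plain grey box (375,358 in the crop) that isn't one of our parts. Next I'll move to a central wrist view.

```bash
python3 -m pendant '{"travel":[[24,41,0],[24,41,0],[24,41,0],[24,41,0],[24,41,0],[24,41,0],[24,41,0],[24,41,0],[24,41,0],[24,41,0],[24,41,0],[24,41,0],[19,44,0],[0,0,0],[0,0,0]],"delta_rot":[[0,0,-1],[0,0,-1],[0,0,-1],[0,0,-1],[0,0,-1],[0,0,-1],[0,0,-1],[0,0,-1],[0,0,-1],[0,0,-1],[0,0,-1],[0,0,-1],[0,0,-1],[0,0,0],[0,0,0]],"gripper":[1,1,1,1,1,1,1,1,1,1,1,1,1,1,1]}'
python3 - <<'E'
from h import *
import json
state()
i=optics.camera_info("wrist");im=optics.grab_frame("wrist")
json.dump({k:np.array(v).tolist() for k,v in i.items()},open("w1.json","w"))
cv2.imwrite("pics/w1.png",im[...,::-1]);print(np.round(i["xyz"],3),np.round(-R.from_quat(i["rotation"]).as_matrix()[:,2],3))
E
```

```text
clock: 1.6
position: [0.4303, 0.0003, 0.4042]
eef_rot: [1.0, 0.001, -0.001, -0.0]
force: [-0.7, -0.4, -0.6]
grip_width: 0.0852
grasp_force: 0.0
t 1.6 pos [4.303e+02 3.000e-01 4.042e+02] yaw of tool y deg -89.9 z [-0.001  0.    -1.   ] w 0.0852 f 0.0 q [ 0.   -0.2  -0.1   1.67  0.    3.14]
[ 0.497 -0.001  0.373] [-0.263 -0.    -0.965]
```

View pics/w1.png

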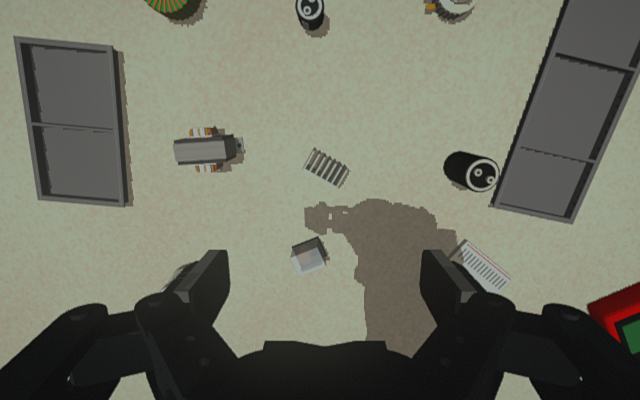

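The wrist view shows the transformer (205,150), heat sink (327,167) and tall cap rim (484,176) clearly. The choke and short cap are cut off at the top edge. I'll zoom in for exact pixels.

```bash
python3 - <<'E'
from h import *
w=cv2.imread("pics/w1.png");t=cv2.imread("pics/top0.png")
def c(im,x,y,wd,f):
    h=int(wd*.75);o=cv2.resize(im[y:y+h,x:x+wd],None,fx=f,fy=f,interpolation=cv2.INTER_CUBIC)
    o=cv2.convertScaleAbs(o,alpha=1.4)
    for k in range(0,wd,10):
        cv2.putText(o,str(x+k),(k*f,8),0,.3,(0,0,255));cv2.line(o,(k*f,10),(k*f,14),(0,0,255))
        if k<h: cv2.putText(o,str(y+k),(0,k*f+4),0,.3,(0,0,255))
    return cv2.resize(o,(390,292))
m=np.vstack([np.hstack([c(w,165,115,92,4),c(w,290,130,80,5)]),np.hstack([c(w,435,140,80,5),c(t,235,150,100,4)])])
cv2.imwrite("pics/mont.png",m)
E
```

```text
(no output)
```

View pics/mont.png

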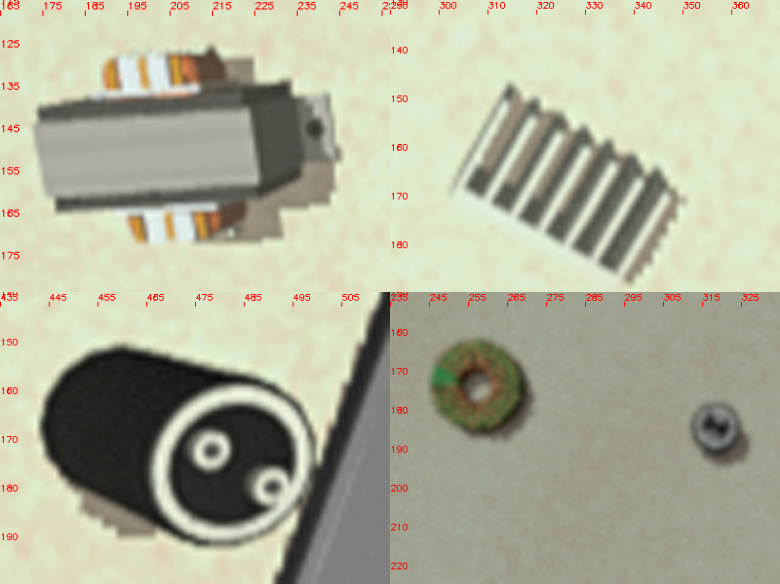

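The montage shows the transformer strap's top corners, the heat sink's top corners, the tall cap's rim ellipse at (482.5,175.3), and in the top view the choke at (257.4,174) and the short cap at (318.8,184.6). I'll compute world positions from these.

```bash
python3 - <<'E'
from h import *
import json
i=json.load(open("w1.json"));t=optics.camera_info("top")
mm=lambda a:np.round(a*1000,1).tolist()
a=lambda v:round(float(np.degrees(np.arctan2(v[1],v[0]))),1)
T=cast(i,[(173.5,143.8),(176.3,161.2),(224,140.2),(225.8,159.3)],.0425)
d=T[2:].mean(0)-T[:2].mean(0);print("trans",mm(T.mean(0)),"len",mm(np.linalg.norm(d)),"ang",a(d))
S=cast(i,[(304.8,168.6),(339.6,186.4),(313.6,149.5)],.038)
print("sink c",mm((S[1]+S[2])/2),"L",mm(np.linalg.norm(S[1]-S[0])),"W",mm(np.linalg.norm(S[2]-S[0])),"angL",a(S[1]-S[0]),"angW",a(S[2]-S[0]))
print("tall",mm(cast(i,(482.5,175.3),.06)),mm(cast(t,(396.3,258),.06)))
print("choke",mm(cast(t,(257.4,174),.027)),"short",mm(cast(t,(318.8,184.6),.036)))
print("top trans",mm(cast(t,(265,244.5),.0425)), "top sink", mm(cast(t,(324,255.5),.038)))
z=lambda L:np.array(L)/2.5+[165,160]
for n,q in[("supply",[(672,28),(776,50),(720,317),(613,293)]),("filter",[(46,82),(159,95),(136,284),(22,271)])]:
    Q=cast(t,z(q),.014);c=Q.mean(0);x=(Q[0]+Q[1]-Q[2]-Q[3])/2
    print(n,mm(c),"len",mm(np.linalg.norm(x)),"ang",a(x)); u=x/np.linalg.norm(x)
    for k in ([-.085,0,.085] if n=="supply" else [-.0415,.0415]): print("  ",k,mm(c+k*u))
F=cast(i,[(15,37),(115,47),(128,206),(41,198)],.014);print("wrist filter",mm(F.mean(0)))
E
```

```text
trans [459.6, 127.9] len 51.9 ang -86.8
sink c [441.4, -3.1] L 41.9 W 22.2 angL -117.4 angW -25.2
tall [[438.1, -158.1]] [[439.6, -156.4]]
choke [[616.0, 149.8]] short [[594.7, 12.3]]
top trans [[461.2, 125.8]] top sink [[439.6, -2.6]]
supply [503.7, -273.0] len 247.9 ang -12.1
   -0.085 [420.6, -255.2]
   0 [503.7, -273.0]
   0.085 [586.8, -290.8]
filter [481.7, 272.5] len 169.4 ang -4.7
   -0.0415 [440.4, 275.9]
   0.0415 [523.1, 269.1]
wrist filter [482.5, 272.9]
```

```bash
python3 -m pendant '{"travel":[[1.3,-0.4,-15],[1.3,-0.4,-15],[1.3,-0.4,-15],[1.3,-0.4,-15],[1.3,-0.4,-15],[1.3,-0.4,-15],[1.3,-0.4,-15],[1.3,-0.4,-15],[0,0,-35],[0,0,-35],[0,0,-20],[0,0,-10],[0,0,0],[0,0,0],[0,0,0],[0,0,0],[0,0,0],[0,0,0],[0,0,0]],"delta_rot":[[0,0,8],[0,0,8],[0,0,8],[0,0,8],[0,0,8],[0,0,8],[0,0,8],[0,0,8],[0,0,0],[0,0,0],[0,0,0],[0,0,0],[0,0,0],[0,0,0],[0,0,0],[0,0,0],[0,0,0],[0,0,0],[0,0,0]],"gripper":[1,1,1,1,1,1,1,1,1,1,1,1,1,0,0,0,0,0,0]}'
python3 -c "
from h import *
state()"
```

```text
clock: 3.55
position: [0.4408, -0.0037, 0.1855]
eef_rot: [0.848, 0.53, 0.0, 0.0]
force: [-0.8, -0.7, 6.6]
grip_width: 0.024
grasp_force: 59.8
t 3.55 pos [440.8  -3.7 185.5] yaw of tool y deg -26.0 z [ 0.001  0.    -1.   ] w 0.024 f 59.8 q [-0.01 -0.15 -0.48  1.24  0.    2.02]
```

```bash
python3 -m pendant '{"travel":[[0,0,20],[0,0,40],[0,0,40],[-3,-40,0],[-3,-42,0],[-3,-42,0],[-3,-42,0],[-4,-42,0],[-4,-42,0],[0,0,-30],[0,0,-30],[0,0,-15],[0,0,-5],[0,0,0],[0,0,0]],"delta_rot":[[0,0,0],[0,0,0],[0,0,0],[0,0,0],[0,0,0],[0,0,0],[0,0,0],[0,0,0],[0,0,0],[0,0,0],[0,0,0],[0,0,0],[0,0,0],[0,0,0],[0,0,0]],"gripper":[0,0,0,0,0,0,0,0,0,0,0,0,0,0,0]}'
python3 - <<'E'
from h import *
state()
cv2.imwrite("pics/w2.png",optics.grab_frame("wrist")[...,::-1])
E
```

```text
clock: 5.05
position: [0.421, -0.2537, 0.206]
eef_rot: [0.848, 0.53, 0.0, 0.001]
force: [-0.9, -0.2, 0.1]
grip_width: 0.0235
grasp_force: 59.1
t 5.05 pos [ 421.  -253.7  206. ] yaw of tool y deg -26.0 z [ 0.001 -0.001 -1.   ] w 0.0235 f 59.1 q [-0.54 -0.04 -0.33  1.27 -0.    1.48]
```

View pics/w2.png

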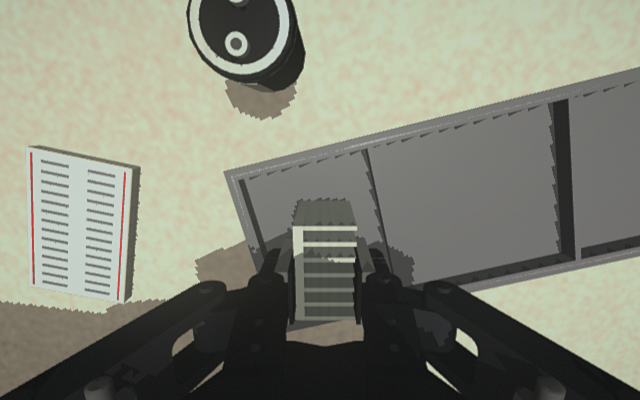

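The wrist view shows the heat sink held upright between the pads, over the near end compartment. I'll lower it and release.

```bash
python3 -m pendant '{"travel":[[0,0,-8],[0,0,-5],[0,0,-3],[0,0,-1.5],[0,0,0]],"delta_rot":[[0,0,0],[0,0,0],[0,0,0],[0,0,0],[0,0,0]],"gripper":[0,0,0,0,0]}'; python3 -m pendant '{"travel":[[0,0,0],[0,0,0],[0,0,0],[0,0,15],[0,0,40],[0,0,40]],"delta_rot":[[0,0,0],[0,0,0],[0,0,0],[0,0,0],[0,0,0],[0,0,0]],"gripper":[0.65,0.65,0.65,0.65,0.65,1]}'
python3 - <<'E'
from h import *
state()
cv2.imwrite("pics/w3.png",optics.grab_frame("wrist")[...,::-1])
E
```

```text
clock: 5.6
position: [0.4204, -0.2537, 0.1885]
eef_rot: [0.848, 0.53, -0.0, -0.0]
force: [-6.5, 4.6, 14.1]
grip_width: 0.0237
grasp_force: 61.0
clock: 6.2
position: [0.4202, -0.2536, 0.2824]
eef_rot: [0.848, 0.53, -0.001, -0.001]
force: [0.7, -0.5, 0.7]
grip_width: 0.0685
grasp_force: 0.0
t 6.2 pos [ 420.2 -253.6  282.4] yaw of tool y deg -26.0 z [-0.002  0.001 -1.   ] w 0.0685 f 0.0 q [-0.54 -0.06 -0.21  1.43 -0.    1.48]
```

View pics/w3.png

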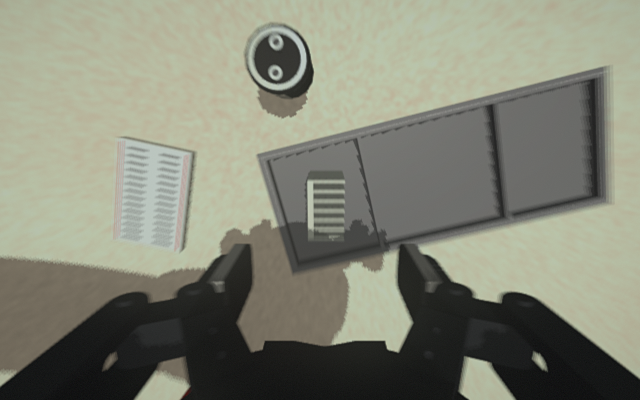

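The heat sink stands in the near end compartment. Tall capacitor next.

```bash
python3 -m pendant '{"travel":[[6,32,0],[6,32,0],[6,32,0],[0,0,-35],[0,0,-30],[0,0,-14],[0,0,-5],[0,0,0],[0,0,0],[0,0,0],[0,0,0],[0,0,0],[0,0,0]],"delta_rot":[[0,0,0],[0,0,0],[0,0,0],[0,0,0],[0,0,0],[0,0,0],[0,0,0],[0,0,0],[0,0,0],[0,0,0],[0,0,0],[0,0,0],[0,0,0]],"gripper":[1,1,1,1,1,1,1,1,0,0,0,0,0]}'
python3 -c "
from h import *
state()"
```

```text
clock: 7.55
position: [0.4388, -0.1579, 0.1991]
eef_rot: [0.848, 0.53, 0.0, 0.0]
force: [-1.4, 0.7, 6.0]
grip_width: 0.0349
grasp_force: 59.6
t 7.55 pos [ 438.8 -157.9  199.1] yaw of tool y deg -26.0 z [ 0.001 -0.    -1.   ] w 0.0349 f 59.6 q [-0.35 -0.09 -0.4   1.26 -0.    1.68]
```

```bash
python3 -m pendant '{"travel":[[0,0,20],[0,0,40],[20,-18,0],[32,-29,0],[32,-29,0],[32,-29,0],[32,-28,0],[0,0,-25],[0,0,-17],[0,0,0],[0,0,-7],[0,0,-4],[0,0,-3],[0,0,-1],[0,0,0]],"delta_rot":[[0,0,0],[0,0,0],[0,0,0],[0,0,0],[0,0,0],[0,0,0],[0,0,0],[0,0,0],[0,0,0],[0,0,0],[0,0,0],[0,0,0],[0,0,0],[0,0,0],[0,0,0]],"gripper":[0,0,0,0,0,0,0,0,0,0,0,0,0,0,0]}'
python3 - <<'E'
from h import *
state()
E
```

```text
clock: 9.05
position: [0.5865, -0.2907, 0.2022]
eef_rot: [0.848, 0.53, 0.0, 0.0]
force: [-1.5, 0.8, 3.1]
grip_width: 0.0349
grasp_force: 60.5
t 9.05 pos [ 586.5 -290.7  202.2] yaw of tool y deg -26.0 z [ 0.001 -0.    -1.   ] w 0.0349 f 60.5 q [-0.46  0.35  0.09  1.31  0.    1.56]
```

```bash
python3 -m pendant '{"travel":[[0,0,0],[0,0,0],[0,0,0],[0,0,20],[0,0,40],[0,0,40],[-9,30,0],[-9,30,0],[-9,30,0],[-9,30,0],[-9,30,0],[-9,30,0],[-9,30,0],[-9,30,0],[-9,30,0],[-9,30,0],[-9,30,0],[-9,30,0],[-9,30,0],[-9,28,0]],"delta_rot":[[0,0,0],[0,0,0],[0,0,0],[0,0,0],[0,0,0],[0,0,0],[0,0,8.5],[0,0,8.5],[0,0,8.5],[0,0,8.5],[0,0,8.5],[0,0,8.5],[0,0,8.5],[0,0,8.5],[0,0,8.5],[0,0,8.5],[0,0,8.5],[0,0,8.5],[0,0,8.5],[0,0,8.5]],"gripper":[0.8,0.8,0.8,0.8,0.8,1,1,1,1,1,1,1,1,1,1,1,1,1,1,1]}'
python3 - <<'E'
from h import *
state()
cv2.imwrite("pics/w4.png",optics.grab_frame("wrist")[...,::-1])
E
```

```text
clock: 11.05
position: [0.46, 0.1284, 0.3013]
eef_rot: [-0.029, 1.0, -0.0, 0.0]
force: [1.7, 0.3, -0.3]
grip_width: 0.0858
grasp_force: 0.0
t 11.05 pos [460.  128.4 301.3] yaw of tool y deg 93.3 z [ 0. -0. -1.] w 0.0858 f 0.0 q [ 0.27 -0.1  -0.21  1.46 -0.    0.21]
```

View pics/w4.png

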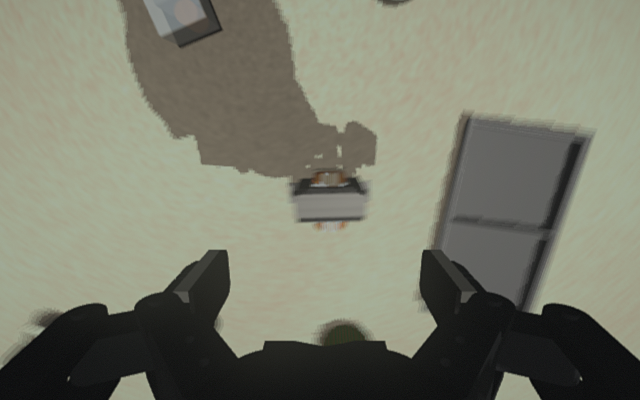

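The transformer (330,203) is centred and square between the fingers. I'll descend and grip.

```bash
python3 -m pendant '{"travel":[[0,-1,-40],[0,0,-40],[0,0,-24],[0,0,-10],[0,0,0],[0,0,0],[0,0,0],[0,0,0],[0,0,0],[0,0,0]],"delta_rot":[[0,0,0],[0,0,0],[0,0,0],[0,0,0],[0,0,0],[0,0,0],[0,0,0],[0,0,0],[0,0,0],[0,0,0]],"gripper":[1,1,1,1,1,0,0,0,0,0]}'
python3 -c "
from h import *
state()"
```

```text
clock: 12.1
position: [0.4613, 0.1265, 0.1892]
eef_rot: [-0.026, 1.0, 0.0, 0.002]
force: [-0.3, 1.6, 6.3]
grip_width: 0.0523
grasp_force: 62.8
t 12.1 pos [461.3 126.5 189.2] yaw of tool y deg 93.0 z [ 0.003  0.001 -1.   ] w 0.0523 f 62.8 q [ 0.27 -0.06 -0.39  1.24  0.    0.22]
```

```bash
python3 -m pendant '{"travel":[[0,0,15],[0,0,35],[0,0,40],[4,-28,0],[4,-40,0],[4,-40,0],[4,-40,0],[4,-40,0],[4,-40,0],[4,-40,0],[4,-40,0],[4,-40,0],[5,-34,0],[5,-18,0],[0,0,-35],[0,0,-30],[0,0,-10],[0,0,0]],"delta_rot":[[0,0,0],[0,0,0],[0,0,0],[0,0,-1.5],[0,0,-1.5],[0,0,-1.5],[0,0,-1.5],[0,0,-1.5],[0,0,-1.5],[0,0,-1.5],[0,0,-1.5],[0,0,-1.5],[0,0,-1.5],[0,0,0],[0,0,0],[0,0,0],[0,0,0],[0,0,0]],"gripper":[0,0,0,0,0,0,0,0,0,0,0,0,0,0,0,0,0,0]}'
python3 - <<'E'
from h import *
state()
cv2.imwrite("pics/w5.png",optics.grab_frame("wrist")[...,::-1])
E
```

```text
clock: 13.9
position: [0.5061, -0.2736, 0.2012]
eef_rot: [0.105, 0.994, 0.0, -0.001]
force: [-0.3, -0.3, -4.1]
grip_width: 0.0519
grasp_force: 63.8
t 13.9 pos [ 506.1 -273.6  201.2] yaw of tool y deg 78.0 z [-0.002  0.001 -1.   ] w 0.0519 f 63.8 q [-0.5   0.17 -0.13  1.28 -0.   -0.29]
```

View pics/w5.png

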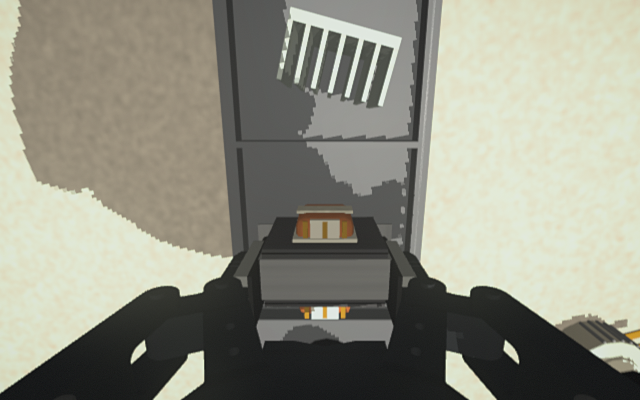

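The transformer hangs level and centred over the middle compartment, with the heat sink beyond it. I'll lower it the rest of the way.

```bash
python3 -m pendant '{"travel":[[0,0,-5],[0,0,-3],[0,0,-1.5],[0,0,-1],[0,0,0]],"delta_rot":[[0,0,0],[0,0,0],[0,0,0],[0,0,0],[0,0,0]],"gripper":[0,0,0,0,0]}'
```

```text
clock: 14.45
position: [0.5066, -0.2738, 0.1923]
eef_rot: [0.105, 0.995, -0.0, 0.0]
force: [-1.1, -0.5, 2.0]
grip_width: 0.0517
grasp_force: 64.2
```

```bash
python3 -m pendant '{"travel":[[0,0,0],[0,0,0],[0,0,0],[0,0,15],[0,0,40],[0,0,40],[11,36,0],[11,36,0],[11,36,0],[11,36,0],[11,36,0],[11,36,0],[11,36,0],[11,34,0],[0,0,0],[0,0,0]],"delta_rot":[[0,0,0],[0,0,0],[0,0,0],[0,0,0],[0,0,0],[0,0,0],[0,0,0],[0,0,0],[0,0,0],[0,0,0],[0,0,0],[0,0,0],[0,0,0],[0,0,0],[0,0,0],[0,0,0]],"gripper":[0.9,0.9,0.9,0.9,1,1,1,1,1,1,1,1,1,1,1,1]}'
python3 - <<'E'
from h import *
state()
i=optics.camera_info("wrist");im=optics.grab_frame("wrist")
t=optics.grab_frame("top")[160:320,165:480]
cv2.imwrite("pics/w6.png",np.vstack([cv2.resize(im,(480,300)),cv2.resize(t,(480,244))])[...,::-1])
for p in [(324,200),(330,210)]:print(p,cast(i,p,.036))
K=i["intrinsics"];M=R.from_quat(i["rotation"]).as_matrix()
p=M.T@(np.array([.5947,.0123,.036])-i["xyz"])*[1,-1,-1];p=np.array(K)@p;print("expect short at",p[:2]/p[2])
E
```

```text
clock: 16.05
position: [0.5946, 0.0129, 0.2876]
eef_rot: [0.104, 0.995, -0.0, 0.0]
force: [-0.7, -0.2, -0.4]
grip_width: 0.0857
grasp_force: 0.0
t 16.05 pos [594.6  12.9 287.6] yaw of tool y deg 78.1 z [ 0.    -0.001 -1.   ] w 0.0857 f 0.0 q [ 0.02  0.18  0.05  1.44 -0.    0.23]
(324, 200) [[0.58808476 0.01287559]]
(330, 210) [[0.59629828 0.01556796]]
expect short at [325.11750336 208.82094161]
```

View pics/w6.png

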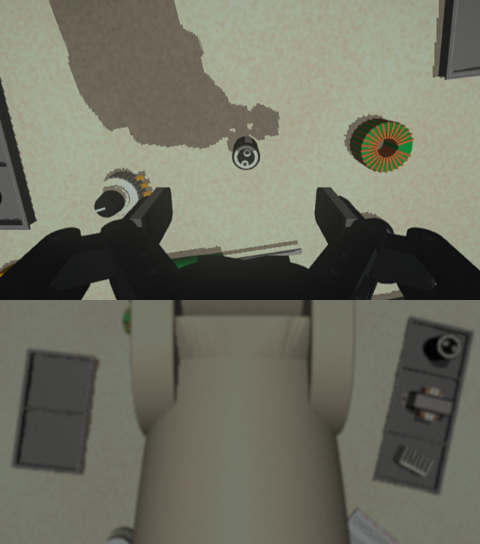

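The wrist view shows the short cap at (328,207), within 2 mm of where I expected it. The top view shows all three power-supply parts in their compartments.

```bash
python3 -m pendant '{"travel":[[0,0,-40],[0,0,-40],[0,0,-15],[0,0,-6],[0,0,0],[0,0,0],[0,0,0],[0,0,0],[0,0,0],[0,0,0],[0,0,0]],"delta_rot":[[0,0,0],[0,0,0],[0,0,0],[0,0,0],[0,0,0],[0,0,0],[0,0,0],[0,0,0],[0,0,0],[0,0,0],[0,0,0]],"gripper":[1,1,1,1,1,0,0,0,0,0,0]}'
python3 -c "
from h import *
state()"
```

```text
clock: 17.25
position: [0.5948, 0.0122, 0.1866]
eef_rot: [0.105, 0.995, -0.0, 0.001]
force: [-0.1, 0.2, 6.1]
grip_width: 0.0249
grasp_force: 58.9
t 17.25 pos [594.8  12.2 186.6] yaw of tool y deg 78.0 z [ 0.001 -0.    -1.   ] w 0.0249 f 58.9 q [ 0.02  0.22 -0.1   1.25 -0.    0.23]
```

```bash
python3 -m pendant '{"travel":[[0,0,20],[0,0,30],[0,0,30],[-12,20,0],[-20,34,0],[-20,34,0],[-20,34,0],[-20,34,0],[-20,34,0],[-20,34,0],[-14,26,0],[-8,14,0],[0,0,-35],[0,0,-25],[0,0,-8],[0,0,-4],[0,0,-3],[0,0,-1.5],[0,0,0]],"delta_rot":[[0,0,0],[0,0,0],[0,0,0],[0,0,0],[0,0,0],[0,0,0],[0,0,0],[0,0,0],[0,0,0],[0,0,0],[0,0,0],[0,0,0],[0,0,0],[0,0,0],[0,0,0],[0,0,0],[0,0,0],[0,0,0],[0,0,0]],"gripper":[0,0,0,0,0,0,0,0,0,0,0,0,0,0,0,0,0,0,0]}'
python3 - <<'E'
from h import *
state()
cv2.imwrite("pics/w7.png",optics.grab_frame("wrist")[...,::-1])
E
```

```text
clock: 19.15
position: [0.4408, 0.2762, 0.1899]
eef_rot: [0.105, 0.994, 0.0, 0.0]
force: [-0.4, 0.6, -0.3]
grip_width: 0.0252
grasp_force: 59.0
t 19.15 pos [440.8 276.2 189.9] yaw of tool y deg 78.0 z [ 0.001  0.    -1.   ] w 0.0252 f 59.0 q [ 0.56  0.04 -0.29  1.24 -0.    0.77]
```

View pics/w7.png

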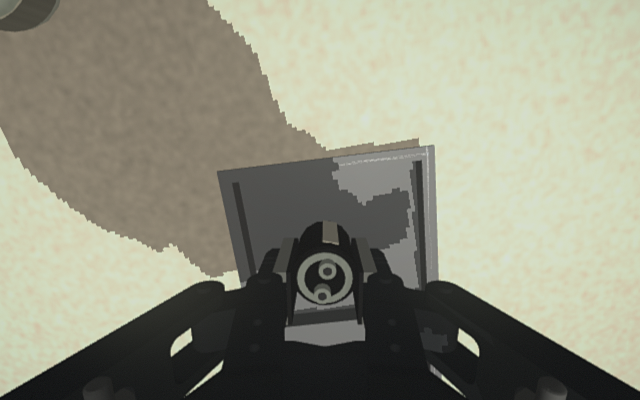

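The short cap is upright and almost on the floor of the near compartment. I'll settle it, release, and go to the choke.

```bash
python3 -m pendant '{"travel":[[0,0,-1],[0,0,0],[0,0,0],[0,0,0],[0,0,0],[0,0,15],[0,0,40],[0,0,40],[29,-21,0],[29,-21,0],[29,-21,0],[29,-21,0],[29,-21,0],[30,-21,0],[0,0,0],[0,0,0]],"delta_rot":[[0,0,0],[0,0,0],[0,0,0],[0,0,0],[0,0,0],[0,0,0],[0,0,0],[0,0,0],[0,0,0],[0,0,0],[0,0,0],[0,0,0],[0,0,0],[0,0,0],[0,0,0],[0,0,0]],"gripper":[0,0,0.65,0.65,0.65,0.65,0.65,1,1,1,1,1,1,1,1,1]}'
python3 - <<'E'
from h import *
state()
i=optics.camera_info("wrist");cv2.imwrite("pics/w8.png",optics.grab_frame("wrist")[...,::-1])
K=i["intrinsics"];M=R.from_quat(i["rotation"]).as_matrix()
p=M.T@(np.array([.616,.1498,.027])-i["xyz"])*[1,-1,-1];p=np.array(K)@p;print("expect",p[:2]/p[2])
E
```

```text
clock: 20.8
position: [0.6159, 0.1496, 0.2836]
eef_rot: [0.105, 0.994, -0.0, -0.0]
force: [0.3, 0.5, -0.5]
grip_width: 0.0855
grasp_force: 0.0
t 20.8 pos [615.9 149.6 283.6] yaw of tool y deg 77.9 z [-0. -0. -1.] w 0.0855 f 0.0 q [ 0.24  0.28  0.16  1.45 -0.    0.45]
expect [326.03820174 206.93129845]
```

View pics/w8.png

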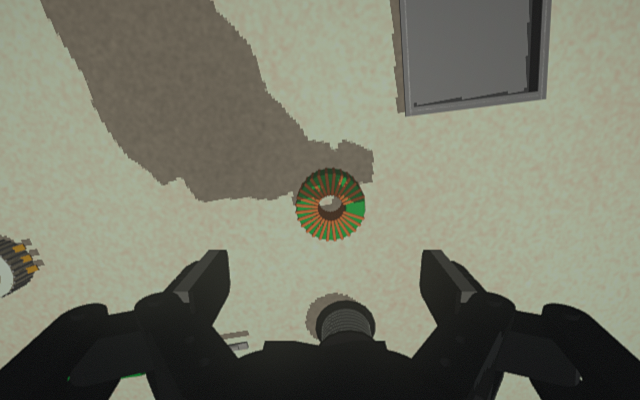

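The choke's ring centre (330,206) is within 3 mm of where I expected it, and the reel (345,320) is clear. I'll grip it low.

```bash
python3 -m pendant '{"travel":[[0,1,-40],[0,1,-40],[0,0,-15],[0,0,-6],[0,0,0],[0,0,0],[0,0,0],[0,0,0],[0,0,0],[0,0,0]],"delta_rot":[[0,0,0],[0,0,0],[0,0,0],[0,0,0],[0,0,0],[0,0,0],[0,0,0],[0,0,0],[0,0,0],[0,0,0]],"gripper":[1,1,1,1,1,0,0,0,0,0]}'
python3 -c "
from h import *
state()"
```

```text
clock: 21.85
position: [0.616, 0.1523, 0.1847]
eef_rot: [0.105, 0.994, 0.0, 0.001]
force: [-2.6, -0.2, 9.8]
grip_width: 0.05
grasp_force: 61.0
t 21.85 pos [616.  152.3 184.7] yaw of tool y deg 78.0 z [ 0.003  0.001 -1.   ] w 0.05 f 61.0 q [ 0.24  0.31  0.01  1.27 -0.    0.45]
```

```bash
python3 -m pendant '{"travel":[[0,0,15],[0,0,25],[0,0,30],[-11,13,0],[-18,23,0],[-18,23,0],[-18,23,0],[-16,20,0],[-12,15,0],[0,0,0],[0,0,-30],[0,0,-20],[0,0,-8],[0,0,-4],[0,0,-2],[0,0,-1],[0,0,0]],"delta_rot":[[0,0,0],[0,0,0],[0,0,0],[0,0,1],[0,0,1],[0,0,1],[0,0,1],[0,0,1],[0,0,2],[0,0,0],[0,0,0],[0,0,0],[0,0,0],[0,0,0],[0,0,0],[0,0,0],[0,0,0]],"gripper":[0,0,0,0,0,0,0,0,0,0,0,0,0,0,0,0,0]}'
python3 - <<'E'
from h import *
state()
cv2.imwrite("pics/w9.png",optics.grab_frame("wrist")[...,::-1])
E
```

```text
clock: 23.55
position: [0.5228, 0.2692, 0.1879]
eef_rot: [0.044, 0.999, 0.0, 0.0]
force: [-0.7, 0.8, -0.7]
grip_width: 0.0496
grasp_force: 62.5
t 23.55 pos [522.8 269.2 187.9] yaw of tool y deg 85.0 z [ 0.001  0.    -1.   ] w 0.0496 f 62.5 q [ 0.48  0.2  -0.12  1.25 -0.    0.56]
```

View pics/w9.png

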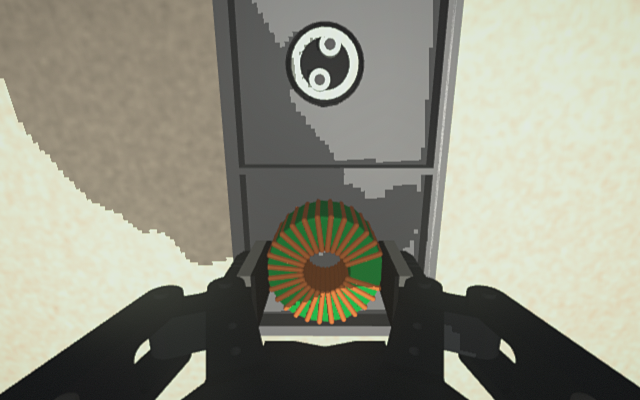

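The choke is level in the far compartment and the short cap stands in the near one. I'll settle it, release, lift, move clear and check.

```bash
python3 -m pendant '{"travel":[[0,0,-1],[0,0,0],[0,0,0],[0,0,0],[0,0,0],[0,0,15],[0,0,40],[0,0,40],[-25,0,20],[-40,0,20],[-40,0,20],[-40,0,0],[0,0,0],[0,0,0]],"delta_rot":[[0,0,0],[0,0,0],[0,0,0],[0,0,0],[0,0,0],[0,0,0],[0,0,0],[0,0,0],[0,0,0],[0,0,0],[0,0,0],[0,0,0],[0,0,0],[0,0,0]],"gripper":[0,0,0.9,0.9,0.9,0.9,0.9,0.9,1,1,1,1,1,1]}'
python3 - <<'E'
from h import *
state()
t=optics.grab_frame("top")[100:320,165:480];s=optics.grab_frame("scene")[110:270,160:460]
cv2.imwrite("pics/end.png",np.vstack([cv2.resize(t,(500,349)),cv2.resize(s,(500,250))])[...,::-1])
E
```

```text
clock: 25.0
position: [0.377, 0.2693, 0.3426]
eef_rot: [0.043, 0.999, 0.001, 0.001]
force: [1.0, 0.6, -0.1]
grip_width: 0.0856
grasp_force: 0.0
t 25.0 pos [377.  269.3 342.6] yaw of tool y deg 85.0 z [ 0.002  0.001 -1.   ] w 0.0856 f 0.0 q [ 0.62 -0.14 -0.16  1.54 -0.    0.71]
```

View pics/end.png

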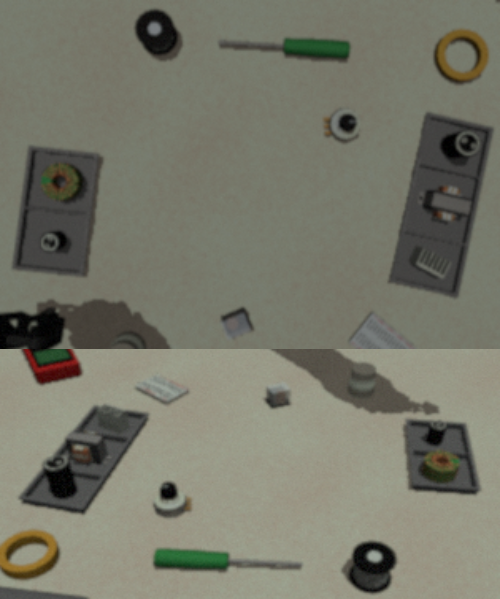

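Both views show all five parts upright in their compartments, the bystanders where they were, and the arm clear.

```bash
python3 -c "
from cell import order
print(order.hand_in())"
```

```text
the job is handed in; nothing more can be done
None
```

I handed the job in after about 25 s of robot time: all five parts stand upright in their named compartments, and the rheostat, screwdriver and solder reel look unmoved; the hand-in gave no verdict, so this rests on my final camera views.

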